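# Close the double-lidded parts tin and bare its inner lid

### The job

The small metal tote of screws was left standing in the open tin: hang it by its handle on the hook of the stand and let go, so that it hangs freely. Then take the nested pair of lids by the inner lid's knob, lower both together onto the tin until the inner lid is fully seated in its mouth, and let go of the knob. Finally grip the outer lid by its collar and lift it alone straight up, with the inner lid staying seated, and finish while still holding the outer lid still and level over the tin, its whole rim well above the top of the knob; do not part the lids before the inner one is seated, and leave the other things on the table where they are.

Things in the scene. Friction and masses are not known exactly. Their poses are not given: they have to be found in the camera images.
- tote_bar (a point): Metal tote of screws, an open box 56 (x) x 92 (y) x 46 mm high, 0.15-0.25 kg, upright in the open tin at first, with a stiff arched handle. This point: centre of the handle's top bar, 10 x 10 mm and 92 mm long along y, 119 mm above the tote's underside, 68 mm free below it. Grip the bar 26 mm to either side of its middle, so the middle is free for the hook. z up.
- hook_seat (a point): Hook stand, steel, fixed: a level round arm 10 mm thick. This point: on top of the arm, mid-length, 150 mm above the table, where the tote's bar rests, crossing the arm at right angles. x runs along the arm: 45 mm to -x the arm turns up, rising 21 mm above this point; 55 mm to +x is the post, 14 mm thick, its top level with the arm. Thread the tote on from the -x end, arm under bar. Foot plate 12 mm high.
- tin_mouth (a point): Round metal tin, fixed to the table, 80 mm high, 140 mm outside and 132 mm inside diameter, floor 4 mm thick, foot flange 160 mm across. This point: centre of its open mouth, level with the rim. z up.
- inner_flange (a point): Inner lid, metal, 0.16-0.26 kg: a disc 142 mm across, 5 mm thick, with a plug below, 126 mm across and 10 mm deep (foot tapered to 116 mm), that drops into the tin until the disc rests on the rim. This point: centre of the disc's underside; it meets the tin's mouth point when seated. z up. At first it stands on its plug on a cork mat 4 mm thick, the outer lid nested over it.
- inner_knob (a point): The inner lid's knob, an upright metal cylinder 20 mm across on the lid's axis, passing freely up through the outer lid's collar. This point: on its axis, 49 mm above the disc's underside, 14 mm below the knob's top and 14 mm above the nested collar's top. Lifting by the knob carries both lids, as the outer rests on the inner's disc.
- outer_collar (a point): Outer lid, metal, 0.13-0.22 kg: a cap 158 mm across, plate 4 mm thick, skirt 12 mm deep below it, and on its middle an upright round collar, 44 mm outside, 32 mm inside, 26 mm high. This point: on the axis, half-way up the collar; z up. Nested it lies 22 mm above the inner disc's underside, 41 mm below the knob's top. Not fastened; about 2 mm of play. Raised 70 mm, its skirt clears the knob.
- adapter_a: Bystander, not part of the job: a white mains adapter block, 40 x 40 x 34 mm. Origin at its underside's centre.
- adapter_b: Bystander, not part of the job: another white mains adapter block, 40 x 40 x 34 mm. Origin at its underside's centre.
- tape: Bystander, not part of the job: a roll of clear tape lying flat, 90 mm across, 24 mm high. Origin at its underside's centre.
- driver: Bystander, not part of the job: a screwdriver lying down, 170 mm long. Origin at its underside's centre.
- jar: Bystander, not part of the job: a small glass jar, 64 mm across, 75 mm high. Origin at its underside's centre.
- strip: Bystander, not part of the job: a white socket strip, 50 x 240 x 32 mm, lying across. Origin at its underside's centre.
- small_box: Bystander, not part of the job: a small closed cardboard box, 70 x 90 x 50 mm. Origin at its underside's centre.

How it is judged:
On the way, in this order (a step that is already met when the one before it is completed fails the run):
1. the tote hangs by its handle's bar on the hook, let go (contact force between tote and hook above 0.5 N and horizontal distance between tote_bar and hook_seat below 0.045 m and z of tote_bar in the frame of hook_seat between 0 and 0.015 m and angle between tote_bar's own z axis and vertical below 0.25 rad and contact force between tote and the fingers below 0.1 N), for 0.3 s.
2. the inner lid is seated in the tin with the outer lid still nested on it, and the knob is let go (horizontal distance between inner_flange and tin_mouth below 0.006 m and z of inner_flange in the frame of tin_mouth between -0.003 and 0.003 m and angle between inner_flange's own z axis and vertical below 0.05 rad and z of outer_collar in the frame of inner_flange below 0.026 m and horizontal distance between outer_collar and inner_flange below 0.008 m and contact force between inner_lid and the fingers below 0.1 N), for 0.2 s.
At the end, for the whole second after the job is handed in: Tote hangs released on the hook (bar within 45 mm of the arm's middle, tilt < 0.25 rad); inner lid seated (centred within 6 mm, height within 3 mm, tilt < 0.05 rad); fingers alone hold the outer lid still, tilt < 0.2 rad, within 60 mm of the tin's axis, raised at least 70 mm (all of step 1 and horizontal distance between inner_flange and tin_mouth below 0.006 m and z of inner_flange in the frame of tin_mouth between -0.003 and 0.003 m and angle between inner_flange's own z axis and vertical below 0.05 rad and z of outer_collar in the frame of inner_flange above 0.092 m and horizontal distance between outer_collar and tin_mouth below 0.06 m and angle between outer_collar's own z axis and vertical below 0.2 rad and contact force between outer_lid and the fingers above 2 N and contact force between outer_lid and inner_lid below 0.05 N and contact force between outer_lid and tin below 0.05 N and contact force between outer_lid and hook below 0.05 N and linear speed of outer_lid below 0.03 m/s); the arm keeps its last pose, push and grip.
It fails at once if the outer lid is lifted off the inner lid while the inner lid is not seated in the tin (z of outer_collar in the frame of inner_flange above 0.034 m and not (horizontal distance between inner_flange and tin_mouth below 0.006 m and z of inner_flange in the frame of tin_mouth between -0.003 and 0.003 m and angle between inner_flange's own z axis and vertical below 0.05 rad)).
It fails at once if a bystander is pushed more than 30 mm from its place (distance of any of adapter_a, adapter_b, tape, driver, jar, strip, small_box from where it was at the start of the episode above 0.03 m).
It also fails if it takes over 72 s, if anything falls off the work surface, if the arm or the gripper's body presses on something with over 40 N, if the wrist force passes 120 N, or if a joint passes its speed limit or range.

### The arm

A 6-joint arm with a two-finger parallel gripper is mounted at the origin on the work surface. World frame = base frame: x ahead of the robot, y to its left, z up, the work surface at z = 0. Lengths are in m, angles in rad, forces in N, time in s.
With the tool pointing down it reaches from about 0.3 to 0.95 m from the base axis. Payload 3.1 kg.
Tool frame: the origin (TCP) lies between the finger pads; the fingertips stand 11 mm ahead of it and the grasp point (between the pads) lies 8 mm behind it (env.tips_ahead is the distance from the TCP to the fingertips, in m); z points along the fingers, x is the direction in which the jaws open and shut, and the axes are right-handed (so a half turn about z gives the same grasp; the last joint's range is limited). The gripper opens to 85 mm and grips with 20 to 120 N. Pads are 22 mm wide; open, the fingers measure 114 mm over their backs; the gripper's body (76 mm by 85 mm) begins 54 mm behind the grasp point. The pads swing forward as they close: fully open they stand 13 mm farther back than shut.
Start: joints at [-1.395, 0.308, 1.634, -0, 1.2, -0.07], TCP at [0.152, -0.606, 0.242] pointing down, gripper open.
Joint ranges: [-3.06, 3.06], [-0.79, 1.96], [0.05, 2.63], [-1.19, 4.34], [0.05, 2.64], [-2.94, 2.94]. Speed limits (rad/s): [2.79, 2.79, 3.14, 3.14, 3.14, 3.14].

### API

Orientations are given as a unit quaternion [w, x, y, z].
In Python, from bench import status, imaging, job, spotter, env gives the robot as it stands. The module is installed in compiled form; this text tells all that it offers.
- The arm moves only by the tool play_rows, never from a script. Its argument "plan" is text: rows parted by semicolons, each of 7 numbers parted by spaces: the turn, a rotation vector about the tool's x, y, z in degrees, then the shift along the tool's x, y, z in mm, then the gripper command: -1 is fully open, 1 is shut, values between are in proportion. In form: ax ay az x y z jaw; .... A call has 1 to 8 rows; each row shifts and turns the commanded pose from where the row before left it, along the tool's axes as they then stand; what a row does not reach is not made up. A row lasts 1/8 s, in which the tool goes at most 62.5 mm and 10.7 degrees, less where a joint would pass 70% of its speed; a pose out of reach is approached as far as the arm can. A call is refused whole if a number of a shift passes 62.5 or a number of a turn 10.7, either way. A call with a gripper value outside its range is refused whole. The fingers move at their own pace and stop on an object; "grip_force" is the grip in N (left out, the last holds). Time passes only in rows, so rows that do not move let the fingers close. It gives the time, the measured TCP pose, the force and the opening at its end, in the units of the state.
- status.observe(): the state, without advancing time (a new reading comes with each control period).
- imaging.capture(name): name is "side" or "top" or "wrist"; returns a dict with "frame" (400x640x3 uint8, red, green, blue), "fx", "fy", "cx", "cy" (pixels), "xyz" and "rotation" of the camera in the world; the wrist camera has in their place "T_tool_cam" (4x4, takes a point from camera to tool coordinates, whose origin is the TCP and whose axes are the tool frame's). Camera axes: x right, y down, z forward; pixel columns grow to the right and rows downward; lengths in m; the calibration is good to about 2 mm. A picture is of the moment at which its call begins: read the wrist's pose just before it. There is no depth.
- job.job_done(): hands the job in, once; it reports no verdict.
Trained networks look in a picture, given as the dict that the camera call returned (one of the last four; its "shot" number tells which), for a name from the list of things; names that differ only in an ending like _2 or _b are one class to them, and where a whole thing is asked for, a point or a joint stands for the part that bears it (a point fixed in the world has none). Each returns a list of dicts, best first, with "p" (0 to 1); they miss things now and then, are a little off and sometimes report something else, mostly with a low value. They report only what shows in the picture. A call takes as long as a camera call.
- spotter.trace(query, picture): "region" (400x640 bool, what is visible of it) and "extent" ([left, top, right, bottom] in pixels, round what is visible of it).
- spotter.mark_of(query, picture): "pixel" ([column, row] in pixels: a listed point, or the origin of a listed thing).
The state is a dict: "clock": time; "q": joint angles; "dq": joint speeds; "tau": joint torques, N m; "ee_pos": TCP position; "ee_rot": TCP orientation; "wrist_force": force on the tool from outside, world axes, zero at the start; "torque": the same for the moment, N m; "opening": opening from 0.0 (shut) to 1.0 (fully open).
Only numpy, scipy, OpenCV 4.12 (cv2) and the standard library are available. Lean on these libraries where they do the work, as an engineer would, in place of code of your own. Each camera call takes 0.05 s, during which the arm holds its last target. There are 200 camera calls.

## Working session

There is one attempt and no reset: what is moved stays moved. The work goes in short steps, Python scripts to look and compute and a tool call to move; the robot and the scene stay as the last step left them, time stands still between calls to the robot, and variables do not carry over. Pictures are saved under pics/ and viewed, about 8 in all and at most 12, crops included, and the job is handed in when it is done.

Besides the shell and the picture viewer there is one more tool, called after ">>>" as name(argument=value, ...), one argument or row to a line, values as JSON. play_rows: Moves the arm, as the interface text tells. Its arguments: {"type":"object","properties":{"plan":{"type":"string"},"grip_force":{"type":"number"}},"required":["plan"]}

```bash
mkdir -p pics
cat > h.py <<'E'
import numpy as np, cv2
from bench import status, imaging, job, spotter, env
from scipy.spatial.transform import Rotation as R
def tool():
    s=status.observe(); q=s['ee_rot']; T=np.eye(4)
    T[:3,:3]=R.from_quat([q[1],q[2],q[3],q[0]]).as_matrix(); T[:3,3]=s['ee_pos']; return T
def cam(name):
    T=tool(); p=imaging.capture(name)
    if name=='wrist': p['M']=T@np.array(p['T_tool_cam'])
    else:
        M=np.eye(4); r=np.array(p['rotation'])
        M[:3,:3]=r if r.shape==(3,3) else R.from_quat([r[1],r[2],r[3],r[0]]).as_matrix()
        M[:3,3]=p['xyz']; p['M']=M
    return p
def ray(p,px):
    d=p['M'][:3,:3]@np.array([(px[0]-p['cx'])/p['fx'],(px[1]-p['cy'])/p['fy'],1]); return p['M'][:3,3],d/np.linalg.norm(d)
def atz(p,px,z):
    o,d=ray(p,px); return o+d*(z-o[2])/d[2]
def tri(rs):
    A=np.zeros((3,3));b=np.zeros(3)
    for o,d in rs:
        P=np.eye(3)-np.outer(d,d);A+=P;b+=P@o
    x=np.linalg.solve(A,b); return x,[np.linalg.norm((np.eye(3)-np.outer(d,d))@(x-o)) for o,d in rs]
def proj(p,X):
    c=np.linalg.inv(p['M'])@np.append(X,1); return [p['fx']*c[0]/c[2]+p['cx'],p['fy']*c[1]/c[2]+p['cy']]
def save(p,f): cv2.imwrite('pics/'+f,p['frame'][:,:,::-1])
E
python3 - <<'E'
from h import *
np.set_printoptions(precision=4,suppress=True)
s=cam('side');t=cam('top')
save(s,'s0.png');save(t,'t0.png')
print(s['M'],t['M'],s['fx'])
Z=dict(tote_bar=.118,hook_seat=.15,tin_mouth=.08,inner_flange=.014,inner_knob=.063,outer_collar=.036,adapter_a=0,tape=0,driver=0,jar=0,strip=0,small_box=0)
for n in Z:
    a=spotter.mark_of(n,s);b=spotter.mark_of(n,t)
    print(n,[(np.round(x['pixel']),round(x['p'],2),atz(s,x['pixel'],Z[n])[:2]) for x in a[:2]],'|',[(np.round(x['pixel']),round(x['p'],2),atz(t,x['pixel'],Z[n])[:2]) for x in b[:2]])
    if a and b: print('   ',*tri([ray(s,a[0]['pixel']),ray(t,b[0]['pixel'])]))
E
```

```text
[[-0.9885 -0.0498  0.1425  0.4244]
 [-0.1488  0.4786 -0.8653  0.9109]
 [-0.0251 -0.8766 -0.4806  0.6342]
 [ 0.      0.      0.      1.    ]] [[-0.016  -0.9935  0.113   0.4591]
 [-0.9994  0.0123 -0.0333  0.0172]
 [ 0.0317 -0.1135 -0.993   1.1487]
 [ 0.      0.      0.      1.    ]] 430.87210551703527
tote_bar [(array([323., 304.]), 0.81, array([0.5067, 0.3448]))] | [(array([173., 229.]), 0.71, array([0.5069, 0.357 ])), (array([238., 166.]), 0.62, array([0.669 , 0.1895]))]
    [0.5059 0.3541 0.1265] [np.float64(0.0005830456160281243), np.float64(0.0005830456160280373)]
hook_seat [(array([344., 152.]), 0.96, array([ 0.5257, -0.278 ]))] | [(array([420., 212.]), 0.71, array([ 0.5385, -0.2777])), (array([284., 257.]), 0.61, array([0.4314, 0.0699]))]
    [ 0.5321 -0.2779  0.1503] [np.float64(0.006357544138502751), np.float64(0.006357544138502986)]
tin_mouth [(array([322., 322.]), 0.78, array([0.5083, 0.35  ])), (array([242., 299.]), 0.23, array([0.667 , 0.3082]))] | [(array([385., 155.]), 0.62, array([ 0.7045, -0.2097]))]
    [ 0.7246 -0.3251 -0.5463] [np.float64(0.12112943001152175), np.fl
[... 1544 characters left out ...]
5502), np.float64(0.08962321000305508)]
jar [(array([313., 180.]), 0.85, array([ 0.6382, -0.3847]))] | [(array([449., 176.]), 0.66, array([ 0.6558, -0.4157]))]
    [ 0.6516 -0.4229 -0.0181] [np.float64(0.007149918140723842), np.float64(0.0071499181407238335)]
strip [(array([240., 247.]), 0.87, array([0.7666, 0.0267]))] | [(array([301., 142.]), 0.91, array([0.7645, 0.0252]))]
    [ 0.7659  0.0254 -0.0011] [np.float64(0.0011039977162945027), np.float64(0.0011039977162944407)]
small_box [(array([234., 375.]), 0.81, array([0.6576, 0.4153]))] | [(array([169., 182.]), 0.97, array([0.6475, 0.4108]))]
    [ 0.6532  0.4131 -0.0029] [np.float64(0.0052507223686975935), np.float64(0.005250722368697705)]
```

View pics/s0.png

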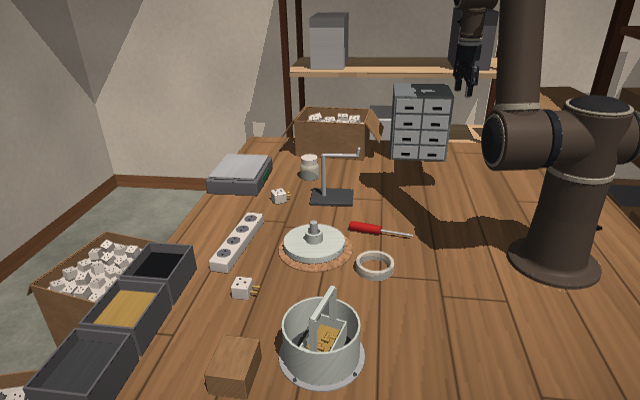

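View pics/t0.png

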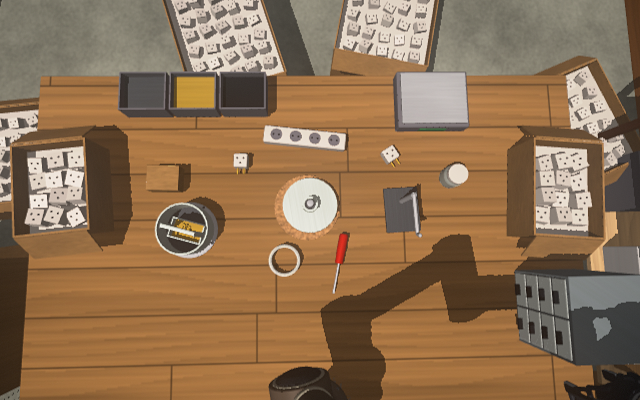

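The side view shows the tin with the tote at about (322,330), the lids at (313,240) and the hook arm from the post at (323,155) to the upturned tip at (358,150). In the top view the tin is at (186,229), the lids at (311,205) and the hook arm runs from (410,191) to (418,236). I'll zoom in on the tote and the hook.

Run:
```python
import cv2,numpy as np
s=cv2.imread('pics/s0.png');t=cv2.imread('pics/t0.png')
f=lambda im,x,y,w,h,k=5: cv2.resize(im[y:y+h,x:x+w],(400,300),interpolation=cv2.INTER_CUBIC)
a=np.hstack([f(s,300,140,80,60),f(t,375,175,80,60)])
b=np.hstack([f(s,265,280,120,90),f(t,140,190,100,75)])
cv2.imwrite('pics/z.png',np.vstack([a,b]))
```

```text
(no output)
```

View pics/z.png

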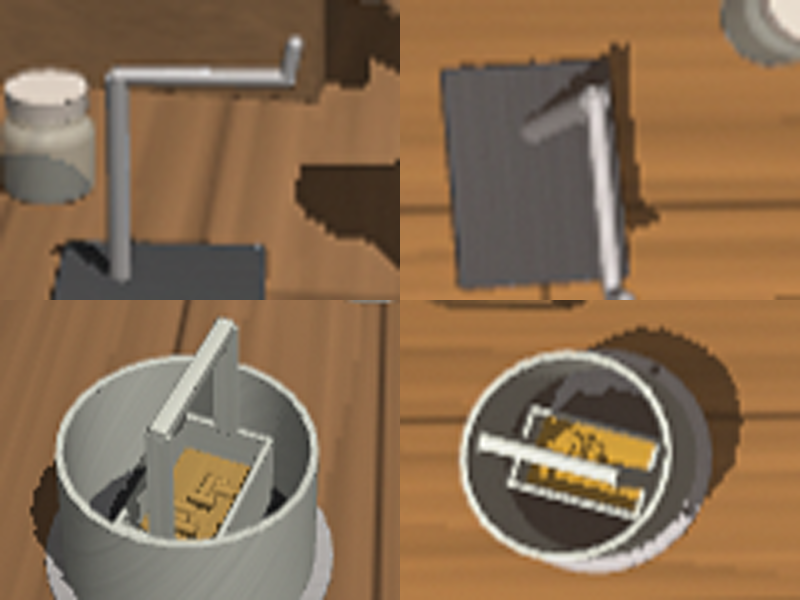

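Run:
```python
from h import *
np.set_printoptions(precision=4,suppress=True)
s=cam('side');t=cam('top')
A=atz(s,(323.4,155.2),.148);B=atz(t,(414,193.4),.148);C=atz(s,(357.6,155.6),.146);D=atz(t,(417.6,233.6),.146)
print('post',A,B,'elbow',C,D)
for u,v in((A,C),(B,D)): d=u-v;print(np.degrees(np.arctan2(d[1],d[0])),np.linalg.norm(d), v+d*.45)
E1=atz(s,(333.4,287.5),.128);E2=atz(s,(313,319.6),.128);F1=atz(t,(194.3,234.5),.128);F2=atz(t,(160,225.3),.128)
for u,v in((E1,E2),(F1,F2)): d=v-u;print('bar',u,v,np.degrees(np.arctan2(d[1],d[0])),np.linalg.norm(d),(u+v)/2)
# tin, lid outlines via trace in top
for n,z in(('tin_mouth',.08),('outer_collar',0.03)):
  for p in (t,s):
    for r in spotter.trace(n,p)[:2]:
      e=r['extent'];print(n,r['p'],e,atz(p,((e[0]+e[2])/2,(e[1]+e[3])/2),z))
print(proj(t,[.506,.354,.08]),tool())
# tin rim ellipse fit in top: zoom points
pts=np.array([(460,455),(565,352),(668,455),(570,556)],float);pts=(pts-[400,300])/4+[140,190]
q=np.array([atz(t,x,.08) for x in pts]);print(q,q.mean(0))
pts=np.array([(57,455),(185,357),(317,460),(190,547)],float);pts=(pts-[0,300])/3.333+[265,280]
q=np.array([atz(s,x,.08) for x in pts]);print(q,q.mean(0))
```

```text
post [ 0.5825 -0.2508  0.148 ] [ 0.5872 -0.2662  0.148 ] elbow [ 0.4833 -0.2614  0.146 ] [ 0.4837 -0.2715  0.146 ]
6.127749263838804 0.09981016771423731 [ 0.5279 -0.2567  0.1469]
2.923303113950031 0.10360294918994144 [ 0.5303 -0.2691  0.1469]
bar [0.4917 0.3103 0.128 ] [0.516  0.3939 0.128 ] 73.77469851573338 0.08706474492061486 [0.5039 0.3521 0.128 ]
bar [0.4906 0.2989 0.128 ] [0.5153 0.3862 0.128 ] 74.16606078443911 0.0907149692563004 [0.5029 0.3426 0.128 ]
tin_mouth 0.61 [152.4, 201.6, 217.3, 259.7] [0.5027 0.3375 0.08  ]
tin_mouth 0.89 [279.4, 294.6, 366.7, 390.9] [0.4999 0.3961 0.08  ]
outer_collar 0.87 [283.9, 181.9, 336.2, 234.4] [0.5635 0.0008 0.03  ]
outer_collar 0.74 [280.5, 224.8, 346.4, 262.0] [0.5721 0.0334 0.03  ]
[np.float64(178.62862035357523), np.float64(229.5045852248062)] [[ 0.2433 -0.9699 -0.      0.1521]
 [-0.9699 -0.2433  0.0001 -0.6062]
 [-0.0001 -0.     -1.      0.2423]
 [ 0.      0.      0.      1.    ]]
[[0.5089 0.4165 0.08  ]
 [0.5773 0.3487 0.08  ]
 [0.5069 0.2787 0.08  ]
 [0.4408 0.3423 0.08  ]] [0.5085 0.3466 0.08  ]
[[0.5761 0.3682 0.08  ]
 [0.5195 0.2841 0.08  ]
 [0.4403 0.3548 0.08  ]
 [0.4985 0.4202 0.08  ]] [0.5086 0.3568 0.08  ]
```

```bash
cat >> h.py <<'E'
def rows(P,yaw,n,jaw,nt=None,T=None):
    """print n rows bringing the TCP to P with tool-x yaw (deg), tool straight down"""
    T=tool() if T is None else T.copy(); y=np.radians(yaw)
    Rg=np.array([[np.cos(y),np.sin(y),0],[np.sin(y),-np.cos(y),0],[0,0,-1]])
    rv=np.degrees(R.from_matrix(T[:3,:3].T@Rg).as_rotvec()); p0=T[:3,3].copy(); out=[]
    for i in range(n):
        a=np.round(rv/n,1); d=np.round(1000*T[:3,:3].T@(p0+(np.array(P)-p0)*(i+1)/n-T[:3,3]),1)
        out.append(' '.join('%g'%v for v in [*a,*d,jaw]))
        D=np.eye(4);D[:3,:3]=R.from_rotvec(np.radians(a)).as_matrix();D[:3,3]=d/1000;T=T@D
    for i in range(0,n,8): print('; '.join(out[i:i+8]))
    return T
E
python3 -c "
from h import *
T=rows([.30,-.3,.32],-46,8,-1)
rows([.48,.26,.27],-16,12,-1,T=T)"
```

```text
-0 0 -3.7 -32.6 -27.3 -9.7 -1; -0 0 -3.7 -30.8 -29.3 -9.7 -1; -0 0 -3.7 -28.9 -31.2 -9.7 -1; -0 0 -3.7 -26.7 -33 -9.8 -1; -0 0 -3.7 -24.6 -34.7 -9.7 -1; -0 0 -3.7 -22.3 -36.2 -9.7 -1; -0 0 -3.7 -19.9 -37.5 -9.7 -1; -0 0 -3.7 -17.5 -38.8 -9.7 -1
-0 0 -2.5 -23.4 -43.1 4.2 -1; -0 0 -2.5 -21.5 -44 4.1 -1; -0 0 -2.5 -19.5 -45 4.2 -1; -0 0 -2.5 -17.6 -45.8 4.2 -1; -0 0 -2.5 -15.5 -46.4 4.1 -1; -0 0 -2.5 -13.5 -47.2 4.2 -1; -0 0 -2.5 -11.5 -47.6 4.2 -1; -0 0 -2.5 -9.3 -48.1 4.1 -1
-0 0 -2.5 -7.3 -48.5 4.2 -1; -0 0 -2.5 -5.1 -48.8 4.2 -1; -0 0 -2.5 -3 -48.9 4.1 -1; -0 0 -2.5 -0.8 -49 4.2 -1
```

>>> play_rows(
  plan="0 0 -3.7 -32.6 -27.3 -9.7 -1; 0 0 -3.7 -30.8 -29.3 -9.7 -1; 0 0 -3.7 -28.9 -31.2 -9.7 -1; 0 0 -3.7 -26.7 -33 -9.8 -1; 0 0 -3.7 -24.6 -34.7 -9.7 -1; 0 0 -3.7 -22.3 -36.2 -9.7 -1; 0 0 -3.7 -19.9 -37.5 -9.7 -1; 0 0 -3.7 -17.5 -38.8 -9.7 -1",
)

```text
clock: 2.6
ee_pos: [0.3004, -0.2988, 0.3205]
ee_rot: [0.0, 0.92, -0.392, 0.0]
wrist_force: [1.0, -0.5, 0.3]
opening: 1.002
```

>>> play_rows(
  plan="0 0 -2.5 -23.4 -43.1 4.2 -1; 0 0 -2.5 -21.5 -44 4.1 -1; 0 0 -2.5 -19.5 -45 4.2 -1; 0 0 -2.5 -17.6 -45.8 4.2 -1; 0 0 -2.5 -15.5 -46.4 4.1 -1; 0 0 -2.5 -13.5 -47.2 4.2 -1; 0 0 -2.5 -11.5 -47.6 4.2 -1; 0 0 -2.5 -9.3 -48.1 4.1 -1",
)

```text
clock: 3.6
ee_pos: [0.4204, 0.0749, 0.287]
ee_rot: [-0.0, 0.974, -0.227, 0.001]
wrist_force: [0.1, -0.0, 0.2]
opening: 1.001
```

>>> play_rows(
  plan="0 0 -2.5 -7.3 -48.5 4.2 -1; 0 0 -2.5 -5.1 -48.8 4.2 -1; 0 0 -2.5 -3 -48.9 4.1 -1; 0 0 -2.5 -0.8 -49 4.2 -1; 0 0 0 0 0 0 -1",
)

```text
clock: 4.22
ee_pos: [0.4804, 0.2626, 0.2694]
ee_rot: [-0.0, 0.99, -0.14, -0.0]
wrist_force: [-0.2, -0.4, -0.1]
opening: 1.0
```

Run:
```python
from h import *
np.set_printoptions(precision=4,suppress=True)
print(tool()); w=cam('wrist'); save(w,'w1.png'); print(w['T_tool_cam'])
for n,z in(('tote_bar',.123),('tin_mouth',.08)):
    for x in spotter.mark_of(n,w): print(n,x['pixel'],x['p'],atz(w,x['pixel'],z))
```

```text
[[ 0.9607 -0.2775 -0.0003  0.4804]
 [-0.2775 -0.9607  0.0005  0.2626]
 [-0.0004 -0.0004 -1.      0.2694]
 [ 0.      0.      0.      1.    ]]
[[ 1.     -0.0003  0.0004 -0.0002]
 [ 0.0001  0.9653  0.2611 -0.0664]
 [-0.0005 -0.2611  0.9653 -0.1322]
 [ 0.      0.      0.      1.    ]]
tote_bar [325.5, 87.7] 0.65 [0.5058 0.3446 0.123 ]
tote_bar [583.6, 285.3] 0.52 [0.6868 0.1127 0.123 ]
```

View pics/w1.png

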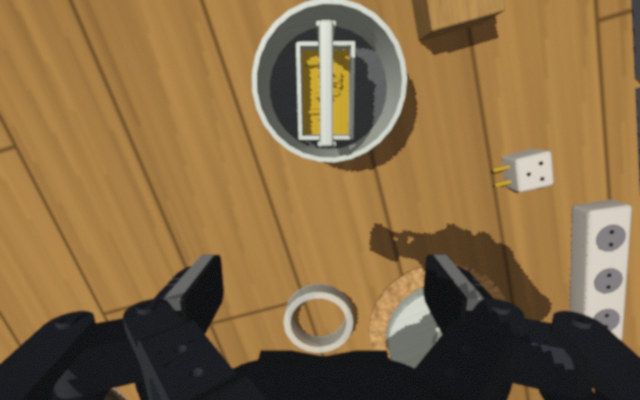

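Run:
```python
from h import *
np.set_printoptions(precision=4,suppress=True)
w=cam('wrist')
a=atz(w,(326,20),.128);b=atz(w,(326,146),.128);d=a-b;print(a,b,(a+b)/2,np.linalg.norm(d),np.degrees(np.arctan2(d[1],d[0])))
q=np.array([atz(w,x,.08) for x in((253,80),(407,80),(329,1),(329,161))]);print(q,q[:2].mean(0),q[2:].mean(0))
c=(a+b)/2; c=np.array([c[0],c[1]]); u=np.array([-.2756,-.9613])*.026
g=c+u; print(g)
T=rows([*g,.20],-16,3,-1); rows([*g,.115],-16,3,-1,T=T)
```

```text
[0.5188 0.386  0.128 ] [0.4931 0.2977 0.128 ] [0.506  0.3418 0.128 ] 0.09191389949625221 73.79770128530845
[[0.4454 0.3685 0.08  ]
 [0.579  0.3294 0.08  ]
 [0.5289 0.4103 0.08  ]
 [0.491  0.2787 0.08  ]] [0.5122 0.3489 0.08  ] [0.51   0.3445 0.08  ]
[0.4988 0.3168]
0 0 -0.1 0.7 -20.3 23.3 -1; 0 0 -0.1 0.7 -20.3 23.3 -1; 0 0 -0.1 0.8 -20.3 23.3 -1
0 0 -0 -0 -0 28.3 -1; 0 0 -0 -0 -0 28.4 -1; 0 0 -0 -0 -0 28.3 -1
```

>>> play_rows(
  plan="0 0 0 0.7 -20.3 23.3 -1; 0 0 0 0.7 -20.3 23.3 -1; 0 0 0 0.8 -20.3 23.3 -1; 0 0 0 0 0 0 -1; 0 0 0 0 0 28.3 -1; 0 0 0 0 0 28.4 -1; 0 0 0 0 0 28.3 -1; 0 0 0 0 0 0 -1",
  grip_force=100,
)

```text
clock: 5.42
ee_pos: [0.4977, 0.3156, 0.114]
ee_rot: [0.002, 0.99, -0.143, -0.002]
wrist_force: [-0.2, -0.5, -1.0]
opening: 1.001
```

>>> play_rows(
  plan="0 0 0 0 0 0 1; 0 0 0 0 0 0 1; 0 0 0 0 0 0 1; 0 0 0 0 0 0 1; 0 0 0 0 0 0 1; 0 0 0 0 0 0 1; 0 0 0 0 0 -5 1; 0 0 0 0 0 -5 1",
)

```text
clock: 6.42
ee_pos: [0.4986, 0.3174, 0.1244]
ee_rot: [0.001, 0.99, -0.142, -0.001]
wrist_force: [-0.8, -0.1, -1.5]
opening: 0.093
```

>>> play_rows(
  plan="0 0 0 0 0 -25 1; 0 0 0 0 0 -25 1; 0 0 0 0 0 -25 1; 0 0 0 0 0 -25 1; 0 0 0 0 0 -16 1; 0 0 0 0 0 0 1",
)

```text
clock: 7.18
ee_pos: [0.5001, 0.3182, 0.2424]
ee_rot: [-0.001, 0.99, -0.142, 0.001]
wrist_force: [0.2, 0.3, -1.7]
opening: 0.09
```

Run:
```python
from h import *
np.set_printoptions(precision=4,suppress=True)
print(status.observe()['wrist_force'])
s=cam('side'); w=cam('wrist'); cv2.imwrite('pics/l1.png',np.hstack([cv2.resize(s['frame'][120:400,200:440],(400,467)),cv2.resize(w['frame'],(400,467))])[:,:,::-1])
for x in spotter.mark_of('tin_mouth',w): print('tin',x['pixel'],x['p'],atz(w,x['pixel'],.08))
T=rows([.40,.05,.25],-8,6,1); T=rows([.405,-.26,.20],4.5,6,1,T=T)
```

```text
[ 0.1942  0.3057 -1.7166]
0 0 -1.4 -3.2 47.4 -1.6 1; 0 0 -1.4 -4.4 47.2 -1.7 1; 0 0 -1.4 -5.5 47.2 -1.6 1; 0 0 -1.4 -6.7 47 -1.6 1; 0 0 -1.4 -7.9 46.8 -1.7 1; 0 0 -1.4 -8.9 46.7 -1.6 1
0 0 -2.1 8 51 8.4 1; 0 0 -2.1 6 51.3 8.4 1; 0 0 -2.1 4.2 51.5 8.4 1; 0 0 -2.1 2.3 51.6 8.4 1; 0 0 -2.1 0.4 51.7 8.4 1; 0 0 -2.1 -1.4 51.6 8.4 1
```

View pics/l1.png

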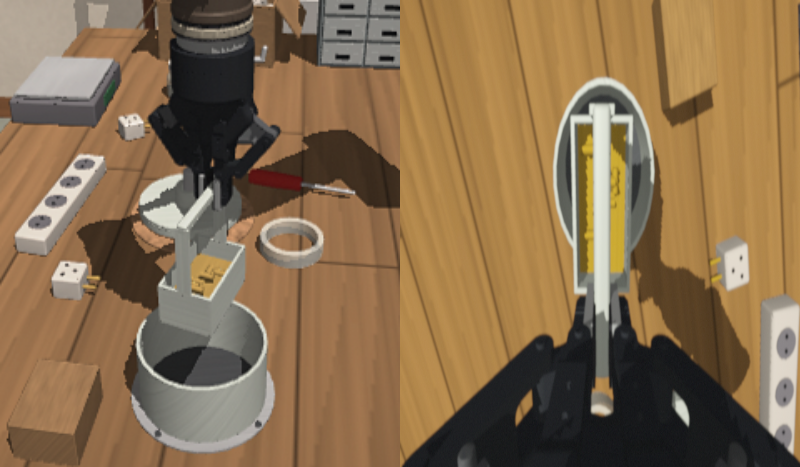

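The tote is lifted clear and level, gripped near the bar end. Next I carry it to the approach side of the hook.

>>> play_rows(
  plan="0 0 -1.4 -3.2 47.4 -1.6 1; 0 0 -1.4 -4.4 47.2 -1.7 1; 0 0 -1.4 -5.5 47.2 -1.6 1; 0 0 -1.4 -6.7 47 -1.6 1; 0 0 -1.4 -7.9 46.8 -1.7 1; 0 0 -1.4 -8.9 46.7 -1.6 1",
)

```text
clock: 8.07
ee_pos: [0.3994, 0.0491, 0.2497]
ee_rot: [0.0, 0.998, -0.068, -0.001]
wrist_force: [0.3, 0.2, -1.0]
opening: 0.095
```

>>> play_rows(
  plan="0 0 -2.1 8 51 8.4 1; 0 0 -2.1 6 51.3 8.4 1; 0 0 -2.1 4.2 51.5 8.4 1; 0 0 -2.1 2.3 51.6 8.4 1; 0 0 -2.1 0.4 51.7 8.4 1; 0 0 -2.1 -1.4 51.6 8.4 1; 0 0 0 0 0 0 1",
)

```text
clock: 8.95
ee_pos: [0.4051, -0.2622, 0.1989]
ee_rot: [-0.0, 0.999, 0.039, -0.001]
wrist_force: [-0.1, 0.7, -1.3]
opening: 0.094
```

Run:
```python
from h import *
np.set_printoptions(precision=4,suppress=True)
print(tool()[:3]); w=cam('wrist'); s=cam('side');t=cam('top')
im=np.vstack([np.hstack([cv2.resize(s['frame'][110:230,260:420],(400,300)),cv2.resize(t['frame'][160:280,340:500],(400,300))]),cv2.resize(w['frame'],(800,500))[200:]])
im=np.vstack([np.hstack([cv2.resize(s['frame'][110:230,260:420],(400,300)),cv2.resize(t['frame'][160:280,340:500],(400,300))]),np.hstack([cv2.resize(w['frame'],(480,300)),np.zeros((300,320,3),np.uint8)])])
cv2.imwrite('pics/h1.png',im[:,:,::-1])
for n in('hook_seat','tote_bar'):
  for p in(w,s,t):
    for x in spotter.mark_of(n,p)[:1]: print(n,x['pixel'],x['p'],atz(p,x['pixel'],.15 if n[0]=='h' else tool()[2,3]+.008))
```

```text
[[ 0.997   0.0772 -0.0017  0.4051]
 [ 0.0772 -0.997   0.0004 -0.2622]
 [-0.0017 -0.0005 -1.      0.1989]]
hook_seat [534.5, 255.0] 0.81 [ 0.5291 -0.2661  0.15  ]
hook_seat [340.9, 150.4] 0.6 [ 0.5346 -0.2875  0.15  ]
hook_seat [415.9, 212.3] 0.56 [ 0.5381 -0.2684  0.15  ]
tote_bar [326.7, 213.0] 0.75 [ 0.4043 -0.2325  0.2085]
tote_bar [384.5, 142.6] 0.86 [ 0.4087 -0.2088  0.2086]
tote_bar [408.7, 266.4] 0.68 [ 0.405  -0.2287  0.2087]
```

View pics/h1.png

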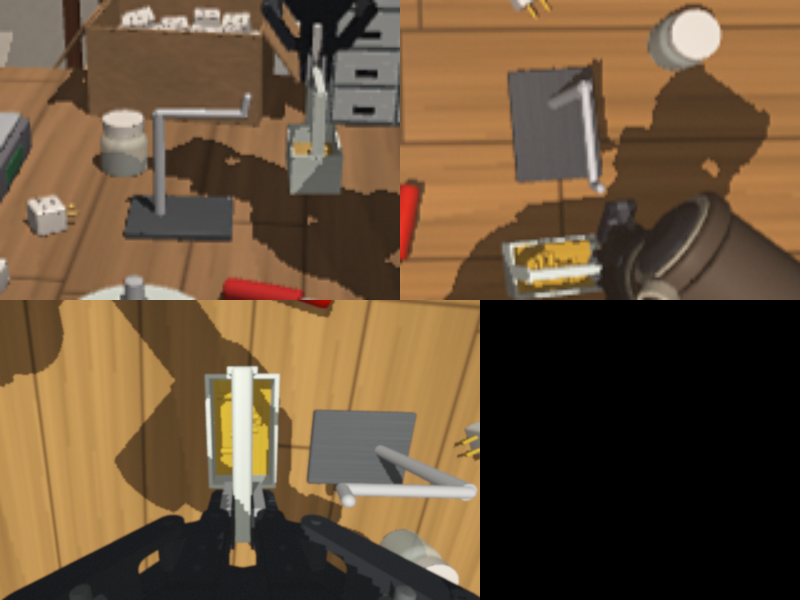

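Run:
```python
from h import *
np.set_printoptions(precision=4,suppress=True)
w=cam('wrist')
a=atz(w,(469,252),.145);b=atz(w,(629,255),.145);d=b-a;print(a,b,np.degrees(np.arctan2(d[1],d[0])),np.linalg.norm(d),a+d*.45)
T=rows([.42,-.2955,.183],4.4,3,1); T=rows([.531,-.2955+.111*.077*0,.183],4.4,7,1,T=T)
```

```text
[ 0.4953 -0.2658  0.145 ] [ 0.5924 -0.2598  0.145 ] 3.5884290183158063 0.09727131516053683 [ 0.539  -0.2631  0.145 ]
0 -0 0.1 3.6 12.6 5.9 1; 0 -0 0.1 3.5 12.6 5.9 1; 0 -0 0.1 3.6 12.5 5.9 1
0 -0 0 15.8 1.2 0 1; 0 -0 0 15.8 1.3 0 1; 0 -0 0 15.8 1.2 0 1; 0 -0 0 15.9 1.3 0.1 1; 0 -0 0 15.8 1.2 -0 1; 0 -0 0 15.8 1.2 -0 1; 0 -0 0 15.8 1.3 -0 1
```

>>> play_rows(
  plan="0 0 0.1 3.6 12.3 5.9 1; 0 0 0.1 3.5 12.3 5.9 1; 0 0 0.1 3.6 12.3 5.9 1; 0 0 0 0 0 0 1",
)

```text
clock: 9.95
ee_pos: [0.4196, -0.2964, 0.1819]
ee_rot: [-0.0, 0.999, 0.038, -0.0]
wrist_force: [0.3, 0.7, -1.7]
opening: 0.092
```

>>> play_rows(
  plan="0 0 0 15.8 1.2 0 1; 0 0 0 15.8 1.2 0 1; 0 0 0 15.8 1.2 0 1; 0 0 0 15.8 1.2 0 1; 0 0 0 15.8 1.2 0 1; 0 0 0 15.8 1.2 0 1; 0 0 0 15.8 1.2 0 1; 0 0 0 0 0 0 1",
)

```text
clock: 10.95
ee_pos: [0.5318, -0.2954, 0.1828]
ee_rot: [0.0, 0.999, 0.039, 0.0]
wrist_force: [-0.2, -0.3, -1.5]
opening: 0.091
```

Run:
```python
from h import *
np.set_printoptions(precision=4,suppress=True)
print(tool()[:3]); w=cam('wrist'); s=cam('side')
im=np.vstack([np.hstack([cv2.resize(s['frame'][100:220,280:440],(400,300)),np.zeros((300,400,3),np.uint8)]),np.hstack([cv2.resize(w['frame'],(480,300)),np.zeros((300,320,3),np.uint8)])])
im=np.hstack([im[:300,:400],im[300:,:400]])[:, :]
cv2.imwrite('pics/h2.png',im[:,:,::-1])
for n in('hook_seat','tote_bar'):
  for p in(w,s):
    for x in spotter.mark_of(n,p)[:1]: print(n,x['pixel'],x['p'],atz(p,x['pixel'],.15 if n[0]=='h' else tool()[2,3]+.008))
```

```text
[[ 0.997   0.0773  0.0006  0.5318]
 [ 0.0773 -0.997  -0.0004 -0.2954]
 [ 0.0006  0.0004 -1.      0.1828]]
hook_seat [322.9, 191.0] 0.81 [ 0.5296 -0.267   0.15  ]
hook_seat [342.4, 148.6] 0.83 [ 0.5315 -0.3023  0.15  ]
tote_bar [323.1, 212.5] 0.87 [ 0.5296 -0.2662  0.1906]
tote_bar [341.2, 143.5] 0.64 [ 0.5294 -0.2387  0.1907]
```

View pics/h2.png

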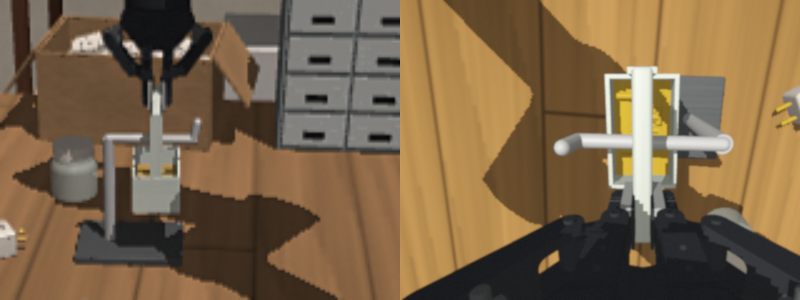

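Threaded: the bar (wrist crop x≈640) crosses above the arm, mid-length, and the networks agree on the alignment. Now I lower it gently.

>>> play_rows(
  plan="0 0 0 0 0 8 1; 0 0 0 0 0 8 1; 0 0 0 0 0 6 1; 0 0 0 0 0 4 1; 0 0 0 0 0 3 1; 0 0 0 0 0 2 1; 0 0 0 0 0 2 1; 0 0 0 0 0 0 1",
)

```text
clock: 12.25
ee_pos: [0.5305, -0.2953, 0.1497]
ee_rot: [-0.0, 0.999, 0.038, -0.0]
wrist_force: [0.1, -1.3, -1.2]
opening: 0.094
```

>>> play_rows(
  plan="0 0 0 0 0 1.5 1; 0 0 0 0 0 1 1; 0 0 0 0 0 0 1",
)

```text
clock: 12.62
ee_pos: [0.5306, -0.2954, 0.1477]
ee_rot: [0.0, 0.999, 0.038, 0.0]
wrist_force: [-1.1, -0.1, 0.3]
opening: 0.095
```

>>> play_rows(
  plan="0 0 0 0 0 1 1; 0 0 0 0 0 0 1",
)

```text
clock: 12.88
ee_pos: [0.5307, -0.2955, 0.1473]
ee_rot: [0.0, 0.999, 0.038, 0.0]
wrist_force: [-2.1, 1.2, 4.6]
opening: 0.096
```

>>> play_rows(
  plan="0 0 0 0 0 0 0.6; 0 0 0 0 0 0 0.3; 0 0 0 0 0 0 0; 0 0 0 0 0 0 0; 0 0 0 0 0 0 0; 0 0 0 0 0 0 0",
)

```text
clock: 13.62
ee_pos: [0.5305, -0.2953, 0.1462]
ee_rot: [-0.0, 0.999, 0.038, -0.0]
wrist_force: [0.1, 0.2, -0.3]
opening: 0.498
```

>>> play_rows(
  plan="0 0 0 0 0 -10 0; 0 0 0 0 0 -15 0; 0 0 0 0 0 -20 0; 0 0 0 0 0 -25 0; 0 0 0 0 0 -25 0; 0 0 0 0 0 0 0",
)

```text
clock: 14.38
ee_pos: [0.5326, -0.2966, 0.2457]
ee_rot: [0.002, 0.999, 0.038, 0.003]
wrist_force: [0.9, 0.8, 0.4]
opening: 0.499
```

Run:
```python
from h import *
np.set_printoptions(precision=4,suppress=True)
print(tool()[:3]); w=cam('wrist'); s=cam('side')
im=np.hstack([cv2.resize(s['frame'][100:220,280:440],(400,300)),cv2.resize(w['frame'],(400,300))])
cv2.imwrite('pics/h3.png',im[:,:,::-1])
for n in('hook_seat','tote_bar'):
  for p in(w,):
    for x in spotter.mark_of(n,p)[:1]: print(n,x['pixel'],x['p'],atz(p,x['pixel'],.15 if n[0]=='h' else .155))
T=rows([.535,-.08,.25],-20,5,-1)
```

```text
[[ 0.997   0.0765  0.0066  0.5326]
 [ 0.0765 -0.9971 -0.0043 -0.2966]
 [ 0.0063  0.0048 -1.      0.2457]]
hook_seat [321.1, 168.9] 0.72 [ 0.5296 -0.2676  0.15  ]
tote_bar [318.9, 169.8] 0.92 [ 0.5281 -0.2675  0.155 ]
-0 0 4.9 4.3 -42.8 -1.9 -1; -0 0 4.9 0.7 -42.9 -1.9 -1; -0 0 4.9 -3 -42.9 -2 -1; -0 0 4.9 -6.7 -42.5 -1.9 -1; -0 0 4.9 -10.3 -41.7 -1.9 -1
```

View pics/h3.png

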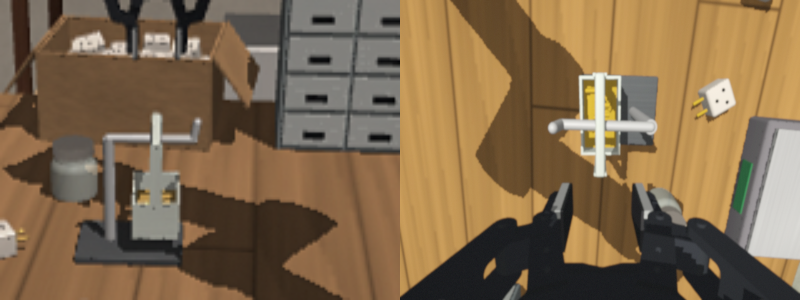

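The tote hangs freely and the fingers are clear. I'll look at the lids on the way, then re-measure the tin from above.

Run:
```python
from h import *
T=rows([.575,-.07,.28],0,5,-1)
```

```text
-0 0 0.9 12.4 -44.2 -7.9 -1; -0 0 0.9 11.8 -44.3 -8 -1; -0 0 0.9 11 -44.5 -7.9 -1; -0 0 0.9 10.4 -44.7 -7.9 -1; -0 0 0.9 9.6 -44.8 -7.9 -1
```

>>> play_rows(
  plan="0 0 0.9 12.4 -44.2 -7.9 -1; 0 0 0.9 11.8 -44.3 -8 -1; 0 0 0.9 11 -44.5 -7.9 -1; 0 0 0.9 10.4 -44.7 -7.9 -1; 0 0 0.9 9.6 -44.8 -7.9 -1; 0 0 0 0 0 0 -1; 0 0 0 0 0 0 -1",
)

```text
clock: 15.45
ee_pos: [0.575, -0.0706, 0.2797]
ee_rot: [0.0, 1.0, -0.001, -0.001]
wrist_force: [-0.7, -0.4, 0.4]
opening: 1.0
```

Run:
```python
from h import *
np.set_printoptions(precision=4,suppress=True)
print(tool()[:3]); w=cam('wrist'); save(w,'k1.png')
for n,z in(('inner_knob',.063),('outer_collar',.036),('inner_flange',.014)):
    for x in spotter.mark_of(n,w)[:2]: print(n,x['pixel'],x['p'],atz(w,x['pixel'],z))
r=spotter.trace('outer_collar',w)[0]; c=max(cv2.findContours(r['region'].astype(np.uint8),0,1)[0],key=len)
print(r['p'],r['extent'],cv2.fitEllipse(c)); 
e=r['extent'];print(atz(w,cv2.fitEllipse(c)[0],.03))
T=rows([.505,.285,.28],0,7,-1)
```

```text
[[ 1.     -0.0013 -0.0022  0.575 ]
 [-0.0013 -1.     -0.0003 -0.0706]
 [-0.0022  0.0003 -1.      0.2797]]
inner_knob [324.8, 108.6] 0.66 [0.5764 0.0001 0.063 ]
inner_knob [492.0, 93.0] 0.62 [0.7417 0.0147 0.063 ]
outer_collar [321.2, 104.5] 0.62 [0.5726 0.0047 0.036 ]
inner_flange [324.5, 110.0] 0.79 [ 0.5762 -0.0008  0.014 ]Traceback (most recent call last):
  File "<stdin>", line 6, in <module>
IndexError: list index out of range
```

View pics/k1.png

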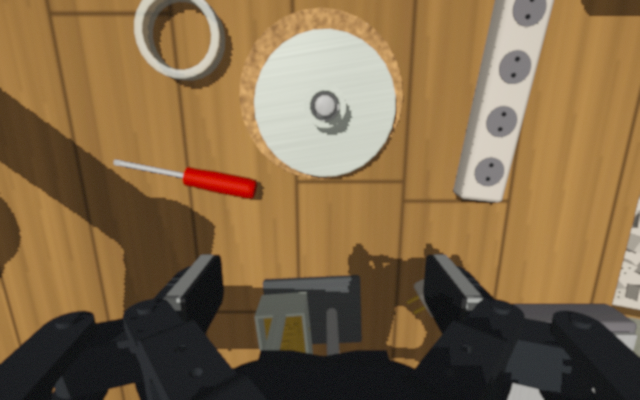

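>>> play_rows(
  plan="0 0 0 -10 -51 0 -1; 0 0 0 -10 -51 0 -1; 0 0 0 -10 -51 0 -1; 0 0 0 -10 -51 0 -1; 0 0 0 -10 -51 0 -1; 0 0 0 -10 -51 0 -1; 0 0 0 -10 -50 0 -1; 0 0 0 0 0 0 -1",
)

```text
clock: 16.7
ee_pos: [0.5057, 0.2881, 0.2808]
ee_rot: [-0.0, 1.0, 0.001, -0.0]
wrist_force: [-0.1, -0.5, 0.1]
opening: 0.997
```

Run:
```python
from h import *
np.set_printoptions(precision=4,suppress=True)
im=cv2.imread('pics/k1.png')
w=cam('wrist');T=tool();print(T[:3])
# lid pose under k1
k=dict(w); Tk=np.array([[1,-.0013,-.0022,.575],[-.0013,-1,-.0003,-.0706],[-.0022,.0003,-1,.2797],[0,0,0,1]]); k['M']=Tk@np.array(w['T_tool_cam'])
q=np.array([atz(k,x,.031) for x in((254,103),(397,103),(325,28),(325,178))]);print('lid',q,q[:2].mean(0),q[2:].mean(0)); print('knob top',atz(k,(324.5,104.5),.077))
save(w,'tin.png')
for n in('tin_mouth',):
    for x in spotter.mark_of(n,w)[:2]: print(n,x['pixel'],x['p'],atz(w,x['pixel'],.08))
    for r in spotter.trace(n,w)[:1]:
        print(r['p'],r['extent'])
```

```text
[[ 1.      0.0002 -0.0001  0.5061]
 [ 0.0002 -1.     -0.0007  0.2863]
 [-0.0001  0.0007 -1.      0.2807]]
lid [[ 0.4994  0.0065  0.031 ]
 [ 0.655   0.0063  0.031 ]
 [ 0.5767  0.0805  0.031 ]
 [ 0.5767 -0.0764  0.031 ]] [0.5772 0.0064 0.031 ] [0.5767 0.002  0.031 ]
knob top [0.5761 0.0038 0.077 ]
tin_mouth [327.8, 119.8] 0.69 [0.5101 0.3485 0.08  ]
0.65 [256.0, 38.8, 402.9, 187.6]
```

View pics/tin.png

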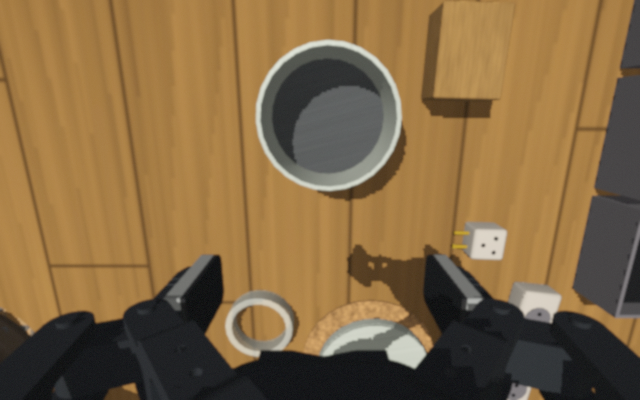

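Run:
```python
from h import *
np.set_printoptions(precision=4,suppress=True)
w=cam('wrist')
q=np.array([atz(w,x,.08) for x in((256.5,115),(402,115),(330,40),(330,190))]);print('tin',q,q[:2].mean(0),q[2:].mean(0))
T=rows([.5765,.003,.16],0,6,-1);rows([.5765,.003,.063],0,4,-1,T=T)
```

```text
tin [[0.4429 0.3492 0.08  ]
 [0.5825 0.3488 0.08  ]
 [0.5133 0.4149 0.08  ]
 [0.5136 0.2753 0.08  ]] [0.5127 0.349  0.08  ] [0.5134 0.3451 0.08  ]
0 0 -0 11.8 46.8 20.2 -1; 0 0 -0 11.8 46.8 20.1 -1; 0 0 -0 11.8 46.8 20.2 -1; 0 0 -0 11.8 46.8 20.1 -1; 0 0 -0 11.8 46.8 20.2 -1; 0 0 -0 11.7 46.9 20.1 -1
0 0 -0.1 0 -0 24.3 -1; 0 0 -0.1 0 -0.1 24.2 -1; 0 0 -0.1 0 0 24.3 -1; 0 0 -0.1 0.1 -0 24.2 -1
```

>>> play_rows(
  plan="0 0 0 11.8 46.8 20 -1; 0 0 0 11.8 46.8 20 -1; 0 0 0 11.8 46.8 20 -1; 0 0 0 11.8 46.8 20 -1; 0 0 0 11.8 46.8 20 -1; 0 0 0 11.8 46.9 20 -1; 0 0 0 0 0 0 -1",
)

```text
clock: 17.77
ee_pos: [0.5755, -0.0003, 0.1591]
ee_rot: [0.0, 1.0, -0.005, -0.002]
wrist_force: [-0.1, 0.5, 0.5]
opening: 1.001
```

Run:
```python
from h import *
np.set_printoptions(precision=4,suppress=True)
w=cam('wrist');print(tool()[:3])
for x in spotter.mark_of('inner_knob',w)[:2]: print(x['pixel'],x['p'],atz(w,x['pixel'],.063))
rows([.5765,.003,.063],0,4,-1)
cv2.imwrite('pics/k2.png',w['frame'][:,:,::-1])
```

```text
[[ 1.     -0.0076 -0.0021  0.5759]
 [-0.0076 -1.      0.0003  0.0017]
 [-0.0021 -0.0003 -1.      0.16  ]]
[324.7, 206.0] 0.58 [0.5764 0.0028 0.063 ]
-0 0 -0.1 0.1 0 24.4 -1; -0 0 -0.1 0.1 0 24.4 -1; -0 0 -0.1 0.1 0 24.5 -1; -0 0 -0.1 0.1 0 24.4 -1
```

View pics/k2.png

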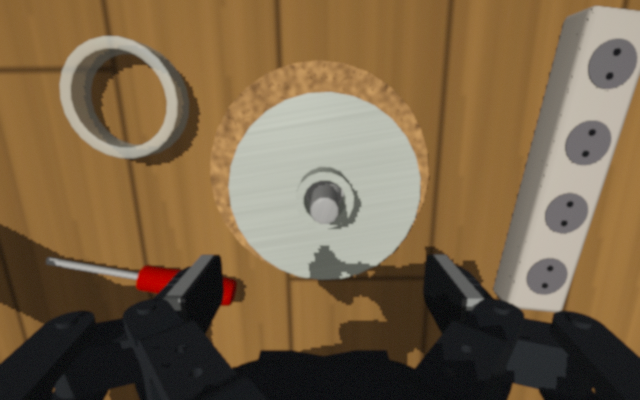

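The knob (top at pixel (324,210)) is centred between the jaws and the network agrees, so I descend.

>>> play_rows(
  plan="0 0 0 0 0 24.4 -1; 0 0 0 0 0 24.4 -1; 0 0 0 0 0 24.4 -1; 0 0 0 0 0 16 -1; 0 0 0 0 0 7 -1; 0 0 0 0 0 0 -1",
)

```text
clock: 18.62
ee_pos: [0.5767, 0.0049, 0.0648]
ee_rot: [-0.0, 1.0, -0.001, 0.0]
wrist_force: [0.5, 0.2, 0.9]
opening: 0.997
```

>>> play_rows(
  plan="0 0 0 0 0 0 0; 0 0 0 0 0 0 0.3; 0 0 0 0 0 0 1; 0 0 0 0 0 0 1; 0 0 0 0 0 0 1; 0 0 0 0 0 0 1; 0 0 0 0 0 0 1",
)

```text
clock: 19.5
ee_pos: [0.5765, 0.0045, 0.0654]
ee_rot: [0.0, 1.0, -0.001, -0.0]
wrist_force: [-3.0, 0.4, 5.5]
opening: 0.194
```

>>> play_rows(
  plan="0 0 0 0 0 -2 1; 0 0 0 0 0 -4 1; 0 0 0 0 0 -8 1; 0 0 0 0 0 0 1",
)

```text
clock: 20.0
ee_pos: [0.5774, 0.0046, 0.0795]
ee_rot: [0.0, 1.0, -0.001, 0.001]
wrist_force: [0.1, 0.5, -3.6]
opening: 0.198
```

Run:
```python
from h import *
np.set_printoptions(precision=4,suppress=True)
s=status.observe();print(s['wrist_force'],s['torque'],s['ee_pos'])
T=rows([.57,.01,.18],0,3,1); T=rows([.512,.3465,.18],0,9,1,T=T)
```

```text
[ 0.1011  0.4843 -3.6157] [ 0.0059 -0.0181 -0.0298] [0.5774 0.0046 0.0795]
0 -0 -0 -2.4 -1.8 -33.5 1; 0 -0 -0 -2.4 -1.8 -33.5 1; 0 -0 -0 -2.4 -1.8 -33.5 1
0 -0 -0 -6.5 -37.4 -0 1; 0 -0 -0 -6.5 -37.4 -0 1; 0 -0 -0 -6.6 -37.3 -0.1 1; 0 -0 -0 -6.5 -37.4 0 1; 0 -0 -0 -6.5 -37.4 -0 1; 0 -0 -0 -6.5 -37.4 -0 1; 0 -0 -0 -6.6 -37.3 -0.1 1; 0 -0 -0 -6.5 -37.4 0 1
0 -0 -0 -6.5 -37.4 0 1
```

>>> play_rows(
  plan="0 0 0 -2.4 -1.8 -33.5 1; 0 0 0 -2.4 -1.8 -33.5 1; 0 0 0 -2.4 -1.8 -33.5 1; 0 0 0 -6.4 -37.5 0 1; 0 0 0 -6.4 -37.5 0 1; 0 0 0 -6.4 -37.5 0 1; 0 0 0 -6.4 -37.5 0 1; 0 0 0 -6.4 -37.5 0 1",
)

```text
clock: 21.0
ee_pos: [0.5373, 0.1987, 0.1791]
ee_rot: [-0.0, 1.0, -0.001, 0.0]
wrist_force: [0.2, -0.2, -3.7]
opening: 0.199
```

>>> play_rows(
  plan="0 0 0 -6.4 -37.5 0 1; 0 0 0 -6.4 -37.5 0 1; 0 0 0 -6.4 -37.5 0 1; 0 0 0 -6.4 -37.5 0 1; 0 0 0 0 0 0 1; 0 0 0 0 0 0 1",
)

```text
clock: 21.75
ee_pos: [0.5121, 0.3473, 0.1787]
ee_rot: [0.001, 1.0, -0.001, -0.0]
wrist_force: [0.1, 0.2, -3.3]
opening: 0.193
```

Run:
```python
from h import *
np.set_printoptions(precision=4,suppress=True)
print(tool()[:3],status.observe()['wrist_force'],status.observe()['opening'])
s=cam('side');w=cam('wrist');t=cam('top')
for n,z in(('inner_knob',.188),('outer_collar',.161),('tin_mouth',.08)):
  for nm,p in(('w',w),('s',s),('t',t)):
    for x in spotter.mark_of(n,p)[:1]: print(n,nm,x['pixel'],x['p'],atz(p,x['pixel'],z))
cv2.imwrite('pics/t1.png',np.hstack([cv2.resize(s['frame'][180:400,230:406],(400,500)),cv2.resize(w['frame'][:,60:580],(400,308),).repeat(1,0) if 0 else cv2.copyMakeBorder(cv2.resize(w['frame'],(400,250)),125,125,0,0,0)])[:,:,::-1])
T=rows([.5125,.3475,.145],0,2,1)
```

```text
[[ 1.     -0.0013 -0.0007  0.5121]
 [-0.0013 -1.     -0.0011  0.3473]
 [-0.0007  0.0011 -1.      0.1787]] [ 0.1307  0.1726 -3.2657] 0.19345558333516039
inner_knob w [322.1, 273.4] 0.68 [0.5119 0.351  0.188 ]
inner_knob s [319.2, 277.5] 0.79 [0.5095 0.3594 0.188 ]
inner_knob t [173.9, 224.2] 0.43 [0.5142 0.3315 0.188 ]
outer_collar s [316.6, 291.9] 0.8 [0.5137 0.3638 0.161 ]
outer_collar t [177.9, 228.3] 0.56 [0.5054 0.3303 0.161 ]
-0 -0 -0.1 -0 0 17.1 1; -0 -0 -0.1 -0.1 0 17.1 1
```

View pics/t1.png

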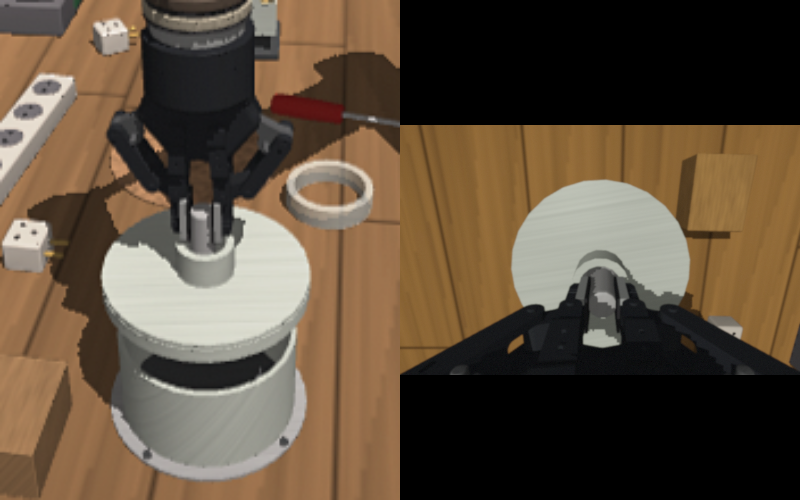

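The lids are nested over the tin, centred in the side crop (lid x≈206 against tin x≈207). I lower in stages and watch the force.

>>> play_rows(
  plan="0 0 0 0 0 12 1; 0 0 0 0 0 12 1; 0 0 0 0 0 8 1; 0 0 0 0 0 3 1; 0 0 0 0 0 3 1; 0 0 0 0 0 0 1",
)

```text
clock: 23.1
ee_pos: [0.5125, 0.3477, 0.1412]
ee_rot: [-0.0, 1.0, -0.001, 0.0]
wrist_force: [-0.6, 0.3, -3.3]
opening: 0.196
```

>>> play_rows(
  plan="0 0 0 0 0 2 1; 0 0 0 0 0 2 1; 0 0 0 0 0 2 1; 0 0 0 0 0 0 1",
)

```text
clock: 23.6
ee_pos: [0.5126, 0.348, 0.1356]
ee_rot: [-0.0, 1.0, -0.001, 0.0]
wrist_force: [-2.4, 0.8, -1.7]
opening: 0.2
```

>>> play_rows(
  plan="0 0 0 -1 0 1 1; 0 0 0 0 0 2 1; 0 0 0 0 0 0 1",
)

```text
clock: 23.98
ee_pos: [0.5112, 0.3478, 0.1317]
ee_rot: [-0.0, 1.0, -0.001, -0.0]
wrist_force: [-0.0, 2.7, -2.6]
opening: 0.195
```

>>> play_rows(
  plan="0 0 0 0 0 1 1; 0 0 0 0 0 1 1; 0 0 0 0 0 0 1",
)

```text
clock: 24.35
ee_pos: [0.5113, 0.3479, 0.1314]
ee_rot: [-0.0, 1.0, -0.001, -0.0]
wrist_force: [-3.1, 1.0, 4.5]
opening: 0.195
```

Contact at TCP z 0.1314, against 0.131 predicted for a seated lid. I release the knob.

>>> play_rows(
  plan="0 0 0 0 0 0 0.4; 0 0 0 0 0 0 0; 0 0 0 0 0 0 -0.5; 0 0 0 0 0 0 -1; 0 0 0 0 0 0 -1; 0 0 0 0 0 0 -1; 0 0 0 0 0 0 -1; 0 0 0 0 0 0 -1",
)

```text
clock: 25.35
ee_pos: [0.5115, 0.3477, 0.1302]
ee_rot: [-0.0, 1.0, -0.001, 0.0]
wrist_force: [1.0, -0.4, -0.7]
opening: 1.002
```

>>> play_rows(
  plan="0 0 0 0 0 -15 -1; 0 0 0 0 0 -30 -1; 0 0 0 0 0 -30 -1; 0 0 0 0 0 -25 -1; 0 0 0 0 60 0 -1; 0 0 0 0 0 0 -1; 0 0 0 0 0 0 -1",
)

```text
clock: 26.22
ee_pos: [0.5117, 0.2879, 0.2311]
ee_rot: [-0.001, 1.0, -0.002, 0.001]
wrist_force: [0.1, 0.6, -0.3]
opening: 1.002
```

Run:
```python
from h import *
np.set_printoptions(precision=4,suppress=True)
print(tool()[:3]); w=cam('wrist');s=cam('side');save(w,'e1.png')
for n,z in(('inner_knob',.129),('outer_collar',.102),('inner_flange',.08)):
  for nm,p in(('w',w),('s',s)):
    for x in spotter.mark_of(n,p)[:1]: print(n,nm,x['pixel'],x['p'],atz(p,x['pixel'],z))
for p in (w,s):
  for r in spotter.trace('outer_collar',p)[:1]: print(r['p'],r['extent'])
  for r in spotter.trace('tin_mouth',p)[:1]: print('tin',r['p'],r['extent'])
# bright disc in wrist: ellipse fit by colour
g=w['frame'].astype(int); m=((g.min(2)>150)&(g.max(2)-g.min(2)<40)).astype(np.uint8); m[260:]=0
c=max(cv2.findContours(m,0,1)[0],key=cv2.contourArea); h=cv2.convexHull(c); e=cv2.fitEllipse(h); print('disc',e,cv2.boundingRect(h),atz(w,e[0],.097))
```

```text
[[ 1.     -0.003   0.0012  0.5117]
 [-0.003  -1.      0.0013  0.2879]
 [ 0.0012 -0.0013 -1.      0.2311]]
inner_knob w [322.2, 124.7] 0.79 [0.5114 0.3468 0.129 ]
inner_knob s [319.1, 299.9] 0.64 [0.5125 0.3469 0.129 ]
outer_collar s [320.4, 311.8] 0.55 [0.5107 0.3469 0.102 ]
inner_flange w [323.7, 124.9] 0.86 [0.5126 0.3451 0.08  ]
inner_flange s [316.8, 323.4] 0.82 [0.5167 0.3532 0.08  ]
0.74 [219.2, 12.4, 419.8, 217.3]
0.78 [276.1, 288.5, 368.4, 361.0]
tin 0.97 [280.3, 346.4, 365.2, 391.0]
disc ((320.23779296875, 113.45539093017578), (197.375, 203.79945373535156), 177.00877380371094) (222, 12, 198, 204) [0.5099 0.3542 0.097 ]
```

```bash
python3 -c "
from h import *
T=rows([.5114,.3475,.2],0,3,-1);T=rows([.5114,.3475,.12],0,4,-1,T=T)"
```

```text
0 0 -0 -0 -19.9 10 -1; 0 0 -0 -0 -19.9 10 -1; 0 0 -0 -0 -19.9 10.1 -1
0 0 -0 -0 -0 20 -1; 0 0 -0 -0 -0 20 -1; 0 0 -0 -0 -0 20 -1; 0 0 -0 -0 -0 20 -1
```

>>> play_rows(
  plan="0 0 0 0 -19.9 10 -1; 0 0 0 0 -19.9 10 -1; 0 0 0 0 -19.9 11 -1; 0 0 0 0 0 20 -1; 0 0 0 0 0 20 -1; 0 0 0 0 0 20 -1; 0 0 0 0 0 20 -1; 0 0 0 0 0 0 -1",
)

```text
clock: 27.82
ee_pos: [0.5099, 0.3459, 0.1164]
ee_rot: [0.001, 1.0, -0.001, -0.002]
wrist_force: [-0.5, -0.4, -0.0]
opening: 0.998
```

>>> play_rows(
  plan="0 0 0 0 0 6 -1; 0 0 0 0 0 5 -1; 0 0 0 0 0 4 -1; 0 0 0 0 0 0 -1",
)

```text
clock: 28.32
ee_pos: [0.5113, 0.3473, 0.104]
ee_rot: [0.0, 1.0, -0.001, -0.0]
wrist_force: [-0.1, 0.0, -0.3]
opening: 1.0
```

>>> play_rows(
  plan="0 0 0 0 0 0 -0.3; 0 0 0 0 0 0 0; 0 0 0 0 0 0 1; 0 0 0 0 0 0 1; 0 0 0 0 0 0 1; 0 0 0 0 0 0 1; 0 0 0 0 0 0 1; 0 0 0 0 0 0 1",
  grip_force=80,
)

```text
clock: 29.32
ee_pos: [0.512, 0.3478, 0.1051]
ee_rot: [-0.0, 1.0, -0.001, 0.001]
wrist_force: [0.1, 0.5, 6.0]
opening: 0.495
```

>>> play_rows(
  plan="0 0 0 0 0 -2 1; 0 0 0 0 0 -4 1; 0 0 0 0 0 -6 1; 0 0 0 0 0 0 1",
)

```text
clock: 29.82
ee_pos: [0.5118, 0.3475, 0.1166]
ee_rot: [-0.0, 1.0, -0.001, 0.0]
wrist_force: [0.4, -0.0, -2.0]
opening: 0.492
```

Held load is about 2 N, which fits the outer lid alone, so I lift on.

>>> play_rows(
  plan="0 0 0 0 0 -10 1; 0 0 0 0 0 -12 1; 0 0 0 0 0 -12 1; 0 0 0 0 0 -12 1; 0 0 0 0 0 -12 1; 0 0 0 0 0 -12 1; 0 0 0 0 0 -12 1; 0 0 0 0 0 -6 1",
)

```text
clock: 30.82
ee_pos: [0.5119, 0.3476, 0.2054]
ee_rot: [-0.0, 1.0, -0.001, 0.001]
wrist_force: [-0.1, -0.2, -1.6]
opening: 0.49
```

>>> play_rows(
  plan="0 0 0 0 0 -6 1; 0 0 0 0 0 -2 1; 0 0 0 0 0 0 1; 0 0 0 0 0 0 1; 0 0 0 0 0 0 1; 0 0 0 0 0 0 1",
)

```text
clock: 31.58
ee_pos: [0.5114, 0.3473, 0.2119]
ee_rot: [0.0, 1.0, -0.001, -0.0]
wrist_force: [0.2, -0.4, -2.3]
opening: 0.494
```

Run:
```python
from h import *
np.set_printoptions(precision=4,suppress=True)
print(tool()[:3],status.observe()['wrist_force'],status.observe()['opening']); t=cam('top');s=cam('side');save(s,'f.png')
zc=tool()[2,3]-.003
for n,z in(('inner_knob',.129),('outer_collar',zc),('inner_flange',.08),('tote_bar',.155),('hook_seat',.15)):
  for nm,p in(('s',s),('t',t)):
    for x in spotter.mark_of(n,p)[:1]: print(n,nm,x['pixel'],round(x['p'],2),atz(p,x['pixel'],z),'expect',proj(p,[.512,.3475,z]))
for n in('outer_collar','inner_flange','tin_mouth'):
  for r in spotter.trace(n,s)[:1]: print(n,r['p'],r['extent'])
```

```text
[[ 1.     -0.002  -0.0004  0.5114]
 [-0.002  -1.     -0.0002  0.3473]
 [-0.0004  0.0002 -1.      0.2119]] [ 0.1767 -0.4119 -2.336 ] 0.4936482152853462
inner_knob s [320.3, 299.5] 0.83 [0.5106 0.3456 0.129 ] expect [np.float64(319.335575960732), np.float64(300.16151519748286)]
inner_knob t [178.5, 226.9] 0.59 [0.5105 0.339  0.129 ] expect [np.float64(175.165414691026), np.float64(226.3607204396596)]
outer_collar s [314.3, 262.4] 0.76 [0.5188 0.3478 0.2091] expect [np.float64(318.4238346298507), np.float64(262.57781956583057)]
outer_collar t [165.6, 226.2] 0.97 [0.5085 0.3438 0.2091] expect [np.float64(164.0644546683664), np.float64(224.75468566551365)]
inner_flange s [318.6, 322.3] 0.67 [0.5139 0.3502 0.08  ] expect [np.float64(319.8484617196057), np.float64(321.3036325968198)]
tote_bar s [375.1, 272.1] 0.68 [0.4192 0.292  0.155 ] expect [np.float64(319.05000158737863), np.float64(288.389601426789)]
tote_bar t [415.1, 215.0] 0.63 [ 0.5308 -0.2646  0.155 ] expect [np.float64(171.75726592911795), np.float64(225.86764547894325)]
hook_seat s [343.1, 152.5] 0.48 [ 0.5266 -0.2717  0.15  ] expect [np.float64(319.1056761419576), np.float64(290.6846114727857)]
hook_seat t [416.0, 211.3] 0.66 [ 0.5406 -0.2688  0.15  ] expect [np.float64(172.42653048911225), np.float64(225.96447153310973)]
outer_collar 0.94 [272.9, 243.4, 367.4, 309.2]
inner_flange 0.6 [282.0, 305.6, 361.7, 354.2]
tin_mouth 0.88 [281.0, 332.6, 364.9, 392.8]
```

```bash
python3 -c "
from bench import job
print(job.job_done())"
```

```text
the job is handed in; nothing more can be done
None
```

I carried out all three parts and handed the job in at about 32 s of the 72 s allowed. The hand-in gave no verdict, so what follows rests on my own checks.

- **Tote:** I threaded its bar onto the hook and let go. The wrist picture right after release showed it hanging level. The last top-view reading put the bar about 10 mm from the network's hook point in the same picture, within the 45 mm limit.
- **Inner lid:** I lowered both lids by the knob until contact at a tool height of 131.4 mm, against 131 mm predicted for a seated lid. After release, the wrist and side views agreed on the knob's place to about 1 mm at the seated height.
- **Outer lid:** I gripped it by the collar and raised it about 107 mm, with a held load of about 2 N, which fits that lid alone. The arm was still and the tool vertical. After the lift, the side view still had the inner lid within a few mm of its seated place.

**Disagreements and gaps:**
- In the last side view the tote_bar network reported a spot at about (0.42, 0.29), nowhere near the hook. I took that as a false detection because the top view had the bar on the hook.
- The last top view put the knob about 8 mm off in y. The tin readings from the fixed cameras had already differed by about 10 mm in y.
- My last picture could not be viewed because the 12-picture limit was reached, so the final state was checked by numbers only. I did not re-measure the bystanders at the end.

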